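Put the desk supplies away by kind

ROBOT

A 6-joint arm with a two-finger parallel gripper is mounted at the origin on the work surface. World frame = base frame: x ahead of the robot, y to its left, z up, the work surface at z = 0. Lengths are in mm, angles in rad, forces in N, time in s.
With the tool pointing down it reaches from about 400 to 925 mm from the base axis. Payload 12.5 kg.
Tool frame: the origin (TCP) lies between the finger pads; the fingertips stand 19 mm ahead of it and the grasp point (between the pads) is the TCP (env.nose_length is the distance from the TCP to the fingertips, in mm); z points along the fingers, y is the line along which they close (so a half turn about z gives the same grasp; the last joint's range is limited). The gripper opens to 95 mm and grips with 3 to 60 N. Pads are 20 mm wide; open, the fingers measure 119 mm over their backs; the gripper's body (75 mm by 180 mm) begins 59 mm behind the grasp point.
Start: joints at [-1.339, 0.491, 1.559, -0, 1.092, -0.106], TCP at [207.156, -589.687, 233.661] pointing down, gripper open.
Joint ranges: [-3.1, 3.1], [-0.84, 2.19], [0.05, 2.79], [-1.13, 4.28], [0.06, 2.93], [-2.69, 2.69]. Speed limits (rad/s): [2.22, 2.22, 2.79, 3.14, 3.14, 3.14].

INTERFACE

Orientations are given as [roll, pitch, yaw] about the fixed x, y, z axes, in that order (R = Rz(yaw) Ry(pitch) Rx(roll)).
In Python, from cell import env gives the robot as it stands. The module is installed in compiled form; this text tells all that it offers.
- The arm moves only by the tool drive_tool, never from a script. Its argument "rows" is a list that holds one entry, the list of rows, each a list of 7 numbers: the shift along the tool's x, y, z scaled (see below), then the turn, a rotation vector about the tool's x, y, z scaled (see below), then the opening, from 0 (shut) to 1 (fully open). In form: [[[tx, ty, tz, ax, ay, az, jaw], ...]]. A call has 1 to 5 rows; each row shifts and turns the commanded pose from where the row before left it, along the tool's axes as they then stand; what a row does not reach is not made up. The controller multiplies each number of a shift by 250 mm and each number of a turn by 180 degrees. A row lasts 1/8 s, in which the tool goes at most 62.5 mm and 10.7 degrees, less where a joint would pass 70% of its speed; a pose out of reach is approached as far as the arm can. A call with a number of a shift or a turn outside -1 to 1 is refused whole. A call with a gripper value outside its range is refused whole. The fingers move at their own pace and stop on an object; the grip force is fixed at half the most. Time passes only in rows, so rows that do not move let the fingers close. It gives the time, the measured TCP pose, the force, the opening and the grip force at its end, in the units of the state.
- env.state(): the state, without advancing time (a new reading comes with each control period).
- env.read_camera(name): name is "side" or "top" or "wrist"; returns a dict with "color" (384x512x3 uint8, blue, green, red), "camera_matrix" (3x3 intrinsics, pixels), "pose" (4x4, takes a point from camera to world coordinates). Camera axes: x right, y up, looking along -z (the intrinsics and any distortion apply to the point x, -y, -z); pixel columns grow to the right and rows downward; lengths in mm; the calibration is good to about 2 mm. The wrist camera is an equidistant fisheye: a pixel r from the principal point sees the ray r / f radians off the axis. A picture is of the moment at which its call begins. There is no depth.
- env.job_done(): hands the job in; it is judged then, once.
Trained networks look in a picture, given as the dict that the camera call returned (one of the last four; its "shot" number tells which), for a name from the list of things; names that differ only in an ending like _2 or _b are one class to them, and where a whole thing is asked for, a point or a joint stands for the part that bears it (a point fixed in the world has none). Each returns a list of dicts, best first, with "score" (0 to 1); they miss things now and then, are a little off and sometimes report something else, mostly with a low value. They report only what shows in the picture. A call takes as long as a camera call.
- env.search_frame(name, picture): "at" ([x, y, z] in mm, in the coordinates of the camera as it stood for that picture, good to about 4 mm: the middle of the surface that is visible of it).
- env.place_of(name, picture): "at" ([x, y, z] in mm, in the coordinates of the camera as it stood for that picture, good to about 4 mm: a listed point, or the origin of a listed thing).
The state is a dict: "t": time; "joints": joint angles; "qvel": joint speeds; "tau": joint torques, N m; "eef_pos": TCP position; "tcp_rot": TCP orientation; "ft_force": force on the tool from outside, world axes, zero at the start; "moment": the same for the moment, N m; "opening": opening from 0.0 (shut) to 1.0 (fully open); "grip_force": force on a finger pad.
Only numpy, scipy, OpenCV 4.12 (cv2) and the standard library are available. Lean on these libraries where they do the work, as an engineer would, in place of code of your own. Each camera call takes 0.05 s, during which the arm holds its last target. There are 200 camera calls.

TASK

Clear the desk: set the label printer down gently into its cut-out in the foam block so that it sits flat on the pocket floor, lay both highlighters flat in the rectangular pen tray, and put both tape rolls flat on the floor of the round dish, side by side. Leave the mouse and the drinking glass where they are, and let go of everything.

Things in the scene. Friction and masses are not known exactly. Their poses are not given: they have to be found in the camera images.
- label_maker: White hand-held label printer, dark screen, grey keys, lying keys up: 140 mm long, 44 mm high, 0.3 kg, paddle-shaped. Origin: centre of the underside, midway along its length. +x runs from handle to head: handle 44 mm wide from x = -70 to +10 mm, head 64 mm wide from x = +10 to +70 mm. z up. Balances near x = 0; grip it across the handle near x = -10 mm.
- foam_tray: Dark foam block, fixed, 190 (x) by 104 (y) by 21 mm high. Its cut-out is the label printer's outline, 5 mm larger all round: x = -75 to +75 mm, 54 mm wide below x = +5 mm (handle), 74 mm wide above it (head), 15 mm deep; light grey floor 6 mm above the desk. Origin: centre of the underside, z up; the seated printer has its origin above this origin, +x along this +x.
- pen_tray: Dark steel shallow rectangular pen tray, fixed, 158 mm (x) by 118 mm (y), 10 mm high, walls 4 mm thick, floor 4 mm thick, inside 150 by 110 mm. Origin: centre of the underside. x along the long side, z up.
- dish: White round shallow dish, fixed, 160 mm across, 16 mm high, wall 4 mm, flat floor 4 mm thick and about 148 mm across inside. Origin: centre of the underside, z up.
- pen1: One of two identical flat-bodied highlighter pens, grey barrel and black cap, lying flat: 115 mm long (x, cap to +x), 20 mm wide (y), 14 mm high, 25 g. Origin: centre of the underside, z up.
- pen2: One of two identical flat-bodied highlighter pens, grey barrel and black cap, lying flat: 115 mm long (x, cap to +x), 20 mm wide (y), 14 mm high, 25 g. Origin: centre of the underside, z up.
- roll1: One of two identical rolls of sticky tape, pale, lying flat: 50 mm outer diameter, hole 25 mm, 19 mm high, 40 g. Origin: centre of the underside, z up along the roll's axis.
- roll2: One of two identical rolls of sticky tape, pale, lying flat: 50 mm outer diameter, hole 25 mm, 19 mm high, 40 g. Origin: centre of the underside, z up along the roll's axis.
- mouse: Black computer mouse, loose, 100 by 60 mm, 32 mm high. Origin: centre of the underside, x along its length. A bystander: leave it where it is.
- glass: Empty drinking glass, loose, standing upright, 66 mm across, 75 mm high. Origin: centre of the underside, z up. A bystander: leave it standing where it is.

How it is judged:
By the outcome, as a careful person would: the job done as asked, in the order asked, and still so for the second after the job is handed in, with the robot touching nothing.
It also fails if it takes over 128 s, if anything falls off the work surface, if the arm or the gripper's body presses on something with over 40 N, if the wrist force passes 120 N, or if a joint passes its speed limit or range.

## Working session

There is one attempt and no reset: what is moved stays moved. The work goes in short steps, Python scripts to look and compute and a tool call to move; the robot and the scene stay as the last step left them, time stands still between calls to the robot, and variables do not carry over. Pictures are saved under pics/ and viewed, at most 17 in all, crops included, and the job is handed in when it is done.

Besides the shell and the picture viewer there is one more tool, called after ">>>" as name(argument=value, ...) on one line, values as JSON. drive_tool: Moves the arm, as the interface text tells. Its arguments: {"type":"object","properties":{"rows":{"type":"array","items":{"type":"array","items":{"type":"array","items":{"type":"number","minimum":-1,"maximum":1}}}}},"required":["rows"]}

```bash
mkdir -p pics
cat > h.py <<'E'
from cell import env
import numpy as np, cv2
from scipy.spatial.transform import Rotation as R
def shot(cam,fn=None):
    p=env.read_camera(cam)
    if fn: cv2.imwrite('pics/'+fn,p['color'])
    return p
def world(p,a):
    return (np.array(p['pose'])@np.append(a,1))[:3]
def pix2w(p,u,v,z):
    K=np.array(p['camera_matrix']);T=np.array(p['pose'])
    d=np.array([(u-K[0,2])/K[0,0],-(v-K[1,2])/K[1,1],-1]); d=T[:3,:3]@d; o=T[:3,3]
    return o+d*(z-o[2])/d[2]
def w2pix(p,w):
    K=np.array(p['camera_matrix']);T=np.array(p['pose'])
    c=T[:3,:3].T@(np.array(w)-T[:3,3]); q=np.array([c[0],-c[1],-c[2]])
    return K[:2,:2]@(q[:2]/q[2])+K[:2,2]
E
python3 - <<'E'
from h import *
np.set_printoptions(precision=1,suppress=True)
p=shot('top','top.png'); print(p['camera_matrix'],p['pose'],p.keys())
for n in "label_maker foam_tray pen_tray dish pen1 roll1 mouse glass".split():
    for d in env.place_of(n,p)[:3]: print(n,round(d['score'],2),world(p,d['at']))
q=shot('side','side.png')
s=env.state();print(s)
E
```

```text
[[391.9   0.  255.5]
 [  0.  391.9 193. ]
 [  0.    0.    1. ]] [[   0.     1.    -0.2  342.9]
 [  -1.     0.     0.     3.8]
 [   0.     0.2    1.  1041.1]
 [   0.     0.     0.     1. ]] dict_keys(['color', 'camera_matrix', 'pose', 'shot'])
label_maker 0.82 [384.5 348.1  -1.5]
foam_tray 0.89 [602.6 283.2  -1.2]
foam_tray 0.41 [ 573.3 -281.8   -1.4]
pen_tray 0.69 [ 573.7 -278.8   -2.9]
dish 0.68 [ 515.4 -434.9    1.9]
dish 0.66 [645.7 -11.9  -2.3]
pen1 0.88 [ 432.  -129.9    0.6]
pen1 0.56 [421.  136.2  -1.9]
roll1 0.83 [495.4 431.4  -1.7]
mouse 0.71 [ 380.  -341.2    0.8]
glass 0.6 [448.4  -2.4   4.9]
{'t': 0.5, 'joints': array([-1.3,  0.5,  1.6,  0. ,  1.1, -0.1]), 'qvel': array([ 0., -0.,  0.,  0., -0., -0.]), 'tau': array([ -0. , -61.2, -25.8,   0.1,   0. ,  -0. ]), 'eef_pos': array([ 207.2, -589.7,  233.6]), 'tcp_rot': array([ 3.1, -0. ,  0.3]), 'ft_force': array([0.1, 0.4, 0.7]), 'moment': array([-0., -0.,  0.]), 'grip_force': 0.0, 'opening': 1.0008660440196817}
```

View pics/top.png

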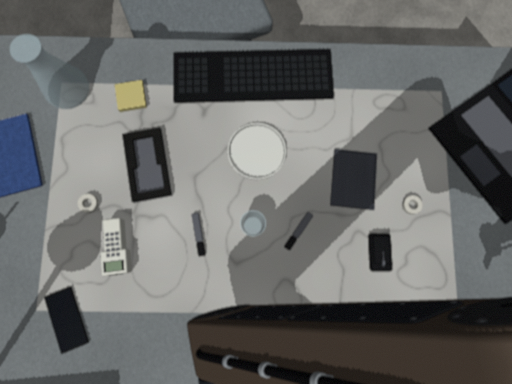

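View pics/side.png

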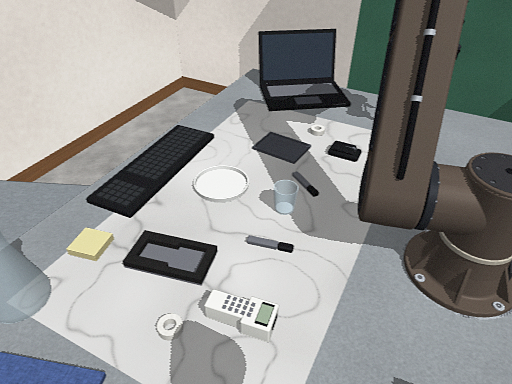

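The top view shows the printer at (113,247) with its screen towards the robot and the foam at (150,163). The dish is at (257,150) and the pen tray at (354,180). The pens are at (199,233) and (299,230), the rolls at (87,202) and (412,203), and the mouse and glass at (380,251) and (253,223). I'll write a planner and take close-up views.

```bash
cat >> h.py <<'E'
def fish(p,w):
    K=np.array(p['camera_matrix']);T=np.array(p['pose'])
    c=T[:3,:3].T@(np.array(w,float)-T[:3,3]); q=np.array([c[0],-c[1],-c[2]])
    r=np.hypot(q[0],q[1]); th=np.arctan2(r,q[2]); return K[:2,:2]@(q[:2]/max(r,1e-9)*th)+K[:2,2]
def fish2w(p,u,v,z):
    K=np.array(p['camera_matrix']);T=np.array(p['pose'])
    a=np.array([(u-K[0,2])/K[0,0],(v-K[1,2])/K[1,1]]); th=np.hypot(*a); k=np.sin(th)/max(th,1e-9)
    d=T[:3,:3]@np.array([a[0]*k,-a[1]*k,-np.cos(th)]); o=T[:3,3]
    return o+d*(z-o[2])/d[2]
def rectify(p,cx,cy,z,half,mmpp=0.5):
    "orthographic patch at height z: image right=-y, up=+x"
    n=int(2*half/mmpp); j,i=np.meshgrid(np.arange(n),np.arange(n))
    X=cx+half-i*mmpp; Y=cy+half-j*mmpp
    m=np.array([[fish(p,(X[a,b],Y[a,b],z)) for b in range(n)] for a in range(n)],np.float32)
    return cv2.remap(p['color'],m[...,0],m[...,1],cv2.INTER_LINEAR)
def plan(wps,step=58,ang=10):
    "wps: (x,y,z,yaw,jaw[,rows]); jaw only dwell if no motion"
    s=env.state(); pos=np.array(s['eef_pos']); rot=R.from_euler('xyz',s['tcp_rot']); out=[]
    for w in wps:
        tgt=np.array(w[:3],float); tr=R.from_euler('xyz',[np.pi,0,w[3]])
        rv=(rot.inv()*tr).as_rotvec()
        n=max(int(np.ceil(np.linalg.norm(tgt-pos)/step)),int(np.ceil(np.degrees(np.linalg.norm(rv))/ang)),1)
        if len(w)>5: n=max(n,w[5])
        for k in range(n):
            d=rot.inv().apply((tgt-pos)/(n-k))/250; a=(rot.inv()*tr).as_rotvec()/(n-k)/np.pi
            d=np.round(d,3)+0; a=np.round(a,4)+0
            out.append([*map(float,d),*map(float,a),w[4]])
            pos=pos+rot.apply(d*250); rot=rot*R.from_rotvec(a*np.pi)
    for i in range(0,len(out),5): print(str([out[i:i+5]]).replace(' ','').replace('0.0,','0,'))
    print(len(out),'rows end',pos.round(1))
E
python3 - <<'E'
from h import *
print(env.state()['tcp_rot'])
plan([(480,-300,330,1.1,1),(500,0,330,1.57,1),(470,270,330,2.1,1)])
E
```

```text
[ 3.14156977e+00 -2.53178908e-05  3.37781249e-01]
[[[0.177,-0.091,-0.048,0,0,-0.0303,1],[0.185,-0.074,-0.048,0,0,-0.0303,1],[0.191,-0.056,-0.048,0,0,-0.0303,1],[0.195,-0.038,-0.048,0,0,-0.0303,1],[0.198,-0.02,-0.048,0,0,-0.0304,1]]]
[[[0.199,0,-0.048,0,0,-0.0303,1],[0.198,0.018,-0.049,0,0,-0.0304,1],[0.195,0.037,-0.048,0,0,-0.0303,1],[0.184,-0.079,0,0,0,-0.0249,1],[0.19,-0.064,0,0,0,-0.0249,1]]]
[[[0.194,-0.049,0,0,0,-0.025,1],[0.198,-0.034,0,0,0,-0.0249,1],[0.2,-0.018,0,0,0,-0.025,1],[0.2,-0.002,0,0,0,-0.0249,1],[0.216,-0.024,0,0,0,-0.0337,1]]]
[[[0.217,-0.001,0,0,0,-0.0338,1],[0.216,0.022,0,0,0,-0.0337,1],[0.213,0.044,0,0,0,-0.0338,1],[0.207,0.067,-0.001,0,0,-0.0337,1]]]
19 rows end [470.1 269.9 330.1]
```

>>> drive_tool(rows=[[[0.177, -0.091, -0.048, 0, 0, -0.0303, 1], [0.185, -0.074, -0.048, 0, 0, -0.0303, 1], [0.191, -0.056, -0.048, 0, 0, -0.0303, 1], [0.195, -0.038, -0.048, 0, 0, -0.0303, 1], [0.198, -0.02, -0.048, 0, 0, -0.0304, 1]]])

```text
t: 1.12
eef_pos: [378.7, -407.4, 294.2]
tcp_rot: [3.141, 0.0, 0.817]
ft_force: [1.8, -0.4, 0.3]
opening: 1.0
grip_force: 0.0
```

>>> drive_tool(rows=[[[0.199, 0, -0.048, 0, 0, -0.0303, 1], [0.198, 0.018, -0.049, 0, 0, -0.0304, 1], [0.195, 0.037, -0.048, 0, 0, -0.0303, 1], [0.184, -0.079, 0, 0, 0, -0.0249, 1], [0.19, -0.064, 0, 0, 0, -0.0249, 1]]])

```text
t: 1.75
eef_pos: [486.7, -198.4, 329.8]
tcp_rot: [3.142, 0.0, 1.259]
ft_force: [0.2, -0.4, 0.9]
opening: 1.003
grip_force: 0.0
```

Run:
```python
from h import *
np.set_printoptions(precision=2,suppress=True)
p=shot('wrist','w1.png'); print(p['camera_matrix'],p['pose'],env.state()['eef_pos'])
import pickle; pickle.dump(p,open('w1.pkl','wb'))
```

```text
[[297.32   0.   250.2 ]
 [  0.   297.32 194.23]
 [  0.     0.     1.  ]] [[   0.95    0.3     0.08  507.98]
 [  -0.31    0.92    0.23 -134.2 ]
 [  -0.     -0.24    0.97  480.23]
 [   0.      0.      0.      1.  ]] [ 486.3  -193.97  330.18]
```

>>> drive_tool(rows=[[[0.194, -0.049, 0, 0, 0, -0.025, 1], [0.198, -0.034, 0, 0, 0, -0.0249, 1], [0.2, -0.018, 0, 0, 0, -0.025, 1], [0.2, -0.002, 0, 0, 0, -0.0249, 1], [0.216, -0.024, 0, 0, 0, -0.0337, 1]]])

```text
t: 2.42
eef_pos: [494.1, 55.4, 329.9]
tcp_rot: [3.141, 0.0, 1.678]
ft_force: [0.4, 0.2, 0.3]
opening: 1.003
grip_force: 0.0
```

>>> drive_tool(rows=[[[0.217, -0.001, 0, 0, 0, -0.0338, 1], [0.216, 0.022, 0, 0, 0, -0.0337, 1], [0.213, 0.044, 0, 0, 0, -0.0338, 1], [0.207, 0.067, -0.001, 0, 0, -0.0337, 1], [0, 0, 0, 0, 0, 0, 1]]])

```text
t: 3.05
eef_pos: [469.3, 272.6, 329.9]
tcp_rot: [-3.142, -0.0, 2.105]
ft_force: [0.1, -0.8, 0.2]
opening: 1.0
grip_force: 0.0
```

Run:
```python
from h import *
import pickle
np.set_printoptions(precision=1,suppress=True)
p=shot('wrist'); print(p['pose'],env.state()['eef_pos'])
pickle.dump(p,open('w2.pkl','wb'))
cv2.imwrite('pics/w2.png',np.hstack([pickle.load(open('w1.pkl','rb'))['color'],p['color']])[:, ::1])
cv2.imwrite('pics/w2.png',cv2.resize(cv2.imread('pics/w2.png'),(800,300)))
a=rectify(p,490,320,20,150,0.5); cv2.imwrite('pics/r2.png',a)
for n in "label_maker foam_tray pen1 roll1 dish".split():
    for d in env.place_of(n,p)[:2]: print(n,round(d['score'],2),world(p,d['at']))
```

```text
[[  0.9  -0.5  -0.1 435.1]
 [  0.5   0.8   0.2 330.7]
 [ -0.   -0.2   1.  480.3]
 [  0.    0.    0.    1. ]] [469.6 271.  329.9]
foam_tray 0.84 [601.3 280.9   1.4]
pen1 0.74 [419.6 132.9   0.3]
roll1 0.68 [497.  434.6  -0.1]
```

View pics/r2.png

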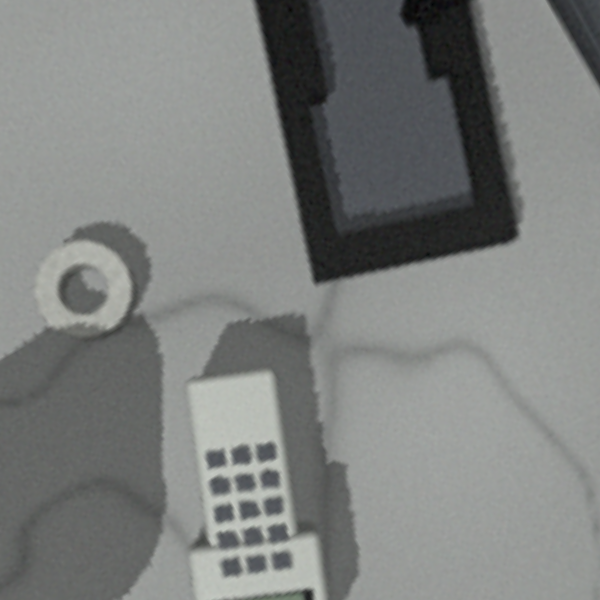

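View pics/w2.png

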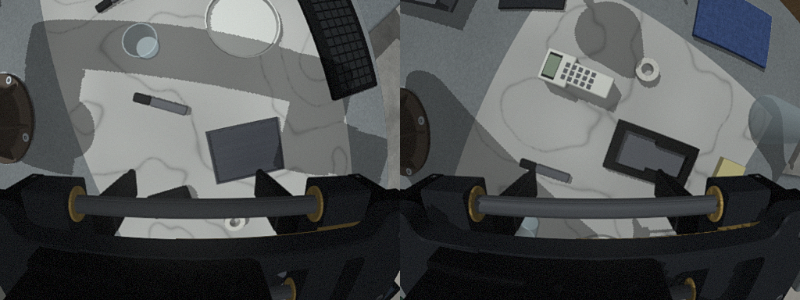

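The rectified view shows the pocket's wide end towards the robot, the same way the printer's head points. Next I'll fit model silhouettes to get accurate poses.

```bash
cat >> h.py <<'E'
from scipy.optimize import minimize
def box(x0,x1,w,h): return [(x,y,z) for x in(x0,x1) for y in(-w/2,w/2) for z in(0,h)]
def cyl(d,h): return [(d/2*np.cos(t),d/2*np.sin(t),z) for t in np.arange(0,6.28,.2) for z in(0,h)]
M=dict(label_maker=[box(-70,10,44,44),box(10,70,64,44)],foam_tray=[box(-95,95,104,21)],pen=[box(-57.5,57.5,20,14)],
  roll=[cyl(50,19)],dish=[cyl(160,16)],pen_tray=[box(-79,79,118,10)])
S=4
def sil(p,name,x,y,yaw,z0=0,f=fish):
    m=np.zeros((384*S,512*S),np.uint8); c,s=np.cos(yaw),np.sin(yaw)
    for part in M[name]:
        pts=np.array([f(p,(x+c*a-s*b,y+s*a+c*b,h+z0)) for a,b,h in part])
        cv2.fillConvexPoly(m,cv2.convexHull(np.round(((pts+.5)*S-.5)*16).astype(np.int32)),255,shift=4)
    return m
def fit(p,name,x,y,yaw,lo,hi,z0=0,f=fish,dbg=None,close=5):
    g=cv2.cvtColor(p['color'],cv2.COLOR_BGR2GRAY); g=cv2.resize(g,None,fx=S,fy=S,interpolation=cv2.INTER_CUBIC)
    m=cv2.inRange(g,lo,hi)
    near=cv2.dilate(sil(p,name,x,y,yaw,z0,f),np.ones((61,61)))
    m=cv2.morphologyEx(m&near,cv2.MORPH_CLOSE,np.ones((close,close)))
    m=cv2.morphologyEx(m,cv2.MORPH_OPEN,np.ones((9,9)))
    cs=cv2.findContours(m,cv2.RETR_EXTERNAL,cv2.CHAIN_APPROX_NONE)[0]; m[:]=0
    cv2.drawContours(m,[max(cs,key=cv2.contourArea)],-1,255,-1)
    def cost(v):
        q=sil(p,name,v[0],v[1],v[2]/50,z0,f); return 1-np.count_nonzero(q&m)/np.count_nonzero(q|m)
    v0=np.array([x,y,yaw*50]); sx=np.vstack([v0,v0+[10,0,0],v0+[0,10,0],v0+[0,0,8]])
    r=minimize(cost,v0,method='Nelder-Mead',options=dict(initial_simplex=sx,xatol=.1,fatol=1e-5,maxiter=150))
    print(name,'x %.1f y %.1f yaw %.3f iou %.3f'%(r.x[0],r.x[1],r.x[2]/50,1-r.fun))
    if dbg is not None:
        q=sil(p,name,*r.x[:2],r.x[2]/50,z0,f)
        for mm,col in((m,(0,0,255)),(q,(0,255,0))):
            cv2.drawContours(dbg,cv2.findContours(mm,0,1)[0],-1,col,1)
    return r.x[0],r.x[1],r.x[2]/50
E
python3 - <<'E'
from h import *
import pickle
p=pickle.load(open('w2.pkl','rb')); 
d=cv2.resize(p['color'],None,fx=S,fy=S)
g=cv2.cvtColor(p['color'],cv2.COLOR_BGR2GRAY)
for w in [(400,345,44),(385,305,0),(420,330,44)]: u=fish(p,w).astype(int);print(u,g[u[1],u[0]])
fit(p,'label_maker',385,346,3.2,185,255,dbg=d,close=25)
fit(p,'foam_tray',602,282,3.3,0,75,dbg=d,close=25)
fit(p,'roll',496,433,0,175,255,dbg=d,close=9)
fit(p,'pen',420,134,3.2,0,100,dbg=d)
cv2.imwrite('pics/d2.png',d[100:1100,500:2048][::2,::2])
E
```

```text
[234 100] 87
[215 119] 91
[241 116] 163
label_maker x 382.8 y 346.7 yaw 3.277 iou 0.584
foam_tray x 605.1 y 281.0 yaw 3.345 iou 0.932
roll x 528.7 y 429.9 yaw -0.159 iou 0.091
pen x 420.4 y 133.7 yaw 3.384 iou 0.692
```

View pics/d2.png

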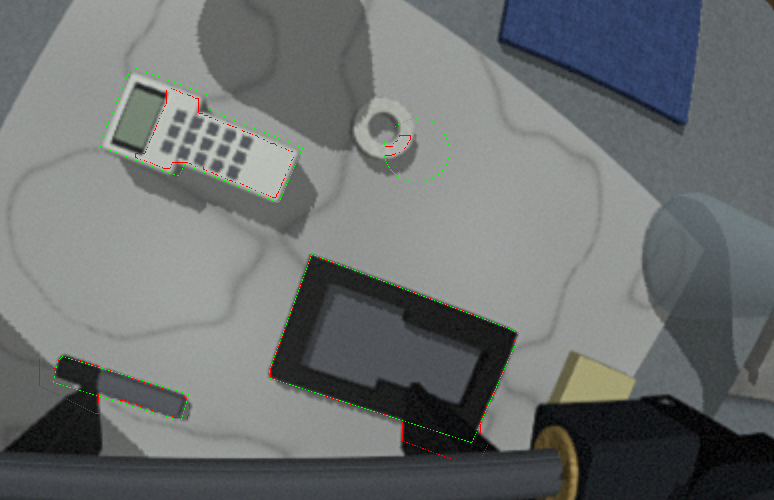

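```bash
python3 - <<'E'
import re
s=open('h.py').read()
s=s.replace("dbg=None,close=5)","dbg=None,close=5,ign=())").replace("    def cost(v):\n        q=sil(p,name,v[0],v[1],v[2]/50,z0,f);","    ig=np.full_like(m,255)\n    if len(ign): cv2.fillPoly(ig,[np.array(ign,np.int32)*S],0)\n    m&=ig\n    def cost(v):\n        q=sil(p,name,v[0],v[1],v[2]/50,z0,f)&ig;")
open('h.py','w').write(s)
E
python3 - <<'E'
from h import *
import pickle
p=pickle.load(open('w2.pkl','rb')); 
d=cv2.resize(p['color'],None,fx=S,fy=S)
g=cv2.cvtColor(p['color'],cv2.COLOR_BGR2GRAY)
for t in (165,172,178):
  fit(p,'label_maker',385,346,3.2,t,255,dbg=d,close=45)
  fit(p,'roll',497,435,0,t,255,dbg=d,close=9)
fg=[(320,214),(338,210),(390,240),(390,290),(320,290)]
for t in (60,75,90):fit(p,'foam_tray',602,282,3.3,0,t,dbg=d,close=25,ign=fg)
fg=[(120,225),(175,211),(177,290),(120,290)]
for t in (100,115):fit(p,'pen',420,134,3.38,0,t,dbg=d,ign=fg)
cv2.imwrite('pics/d3.png',d[100:1100,500:2048][::2,::2])
t=shot('top');pickle.dump(t,open('t.pkl','wb'))
for th in (150,165):fit(t,'label_maker',385,346,3.28,th,255,close=25,f=lambda p,w:w2pix(p,w))
for th in (60,75):fit(t,'foam_tray',602,282,3.3,0,th,close=25,f=lambda p,w:w2pix(p,w))
E
```

```text
label_maker x 382.4 y 345.4 yaw 3.315 iou 0.723
roll x 497.1 y 431.1 yaw 0.167 iou 0.451
label_maker x 384.5 y 344.8 yaw 3.283 iou 0.668
roll x 500.6 y 426.3 yaw 0.180 iou 0.263
label_maker x 380.9 y 344.1 yaw 3.294 iou 0.647
roll x 526.6 y 433.5 yaw -0.084 iou 0.008
foam_tray x 605.3 y 280.9 yaw 3.347 iou 0.985
foam_tray x 605.0 y 281.1 yaw 3.348 iou 0.992
foam_tray x 604.9 y 281.1 yaw 3.352 iou 0.984
pen x 420.7 y 134.0 yaw 3.356 iou 0.780
pen x 420.1 y 134.7 yaw 3.369 iou 0.794
label_maker x 355.8 y 339.4 yaw 3.559 iou 0.611
label_maker x 409.3 y 351.5 yaw 3.163 iou 0.409
foam_tray x 604.5 y 280.7 yaw 3.364 iou 0.928
foam_tray x 603.2 y 280.8 yaw 3.365 iou 0.954
```

View pics/d3.png

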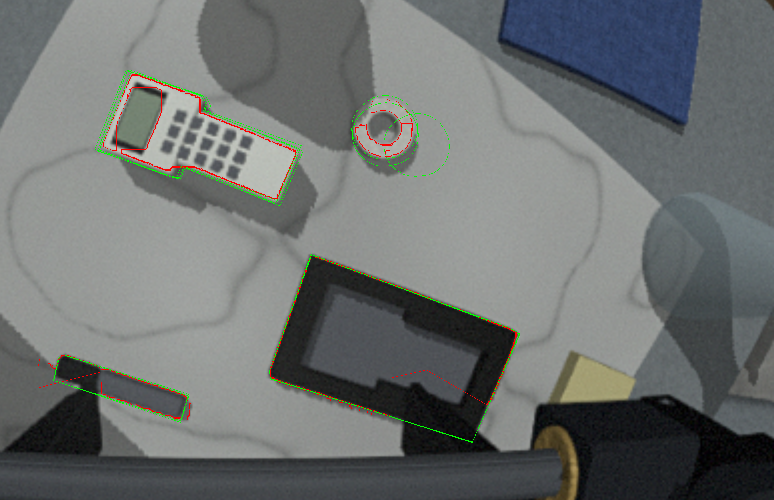

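The foam fits well at (605, 281, 3.350). I'll move in for a close view of the printer.

Run:
```python
from h import *
plan([(505,362,210,3.3,1)])
```

```text
[[[0.036,0.044,0.069,0,0,-0.0547,1],[0.028,0.049,0.069,0,0,-0.0547,1],[0.019,0.054,0.069,0,0,-0.0546,1],[0.01,0.056,0.069,0,0,-0.0547,1],[0,0.057,0.068,0,0,-0.0546,1]]]
[[[-0.009,0.056,0.069,0,0,-0.0547,1],[-0.019,0.053,0.068,0,0.0001,-0.0546,1]]]
7 rows end [504.9 362.  210. ]
```

>>> drive_tool(rows=[[[0.036, 0.044, 0.069, 0, 0, -0.0547, 1], [0.028, 0.049, 0.069, 0, 0, -0.0547, 1], [0.019, 0.054, 0.069, 0, 0, -0.0546, 1], [0.01, 0.056, 0.069, 0, 0, -0.0547, 1], [0, 0.057, 0.068, 0, 0, -0.0546, 1]]])

```text
t: 4.03
eef_pos: [495.2, 336.2, 243.6]
tcp_rot: [-3.142, 0.0, 2.963]
ft_force: [0.2, 0.6, 0.1]
opening: 0.999
grip_force: 0.0
```

>>> drive_tool(rows=[[[-0.009, 0.056, 0.069, 0, 0, -0.0547, 1], [-0.019, 0.053, 0.068, 0, 0, -0.0546, 1], [0, 0, 0, 0, 0, 0, 1], [0, 0, 0, 0, 0, 0, 1]]])

```text
t: 4.53
eef_pos: [504.6, 362.5, 210.5]
tcp_rot: [3.142, 0.0, -2.986]
ft_force: [-0.2, -0.2, -0.6]
opening: 1.002
grip_force: 0.0
```

Run:
```python
from h import *
import pickle
p=shot('wrist'); pickle.dump(p,open('w3.pkl','wb'))
d=cv2.resize(p['color'],None,fx=S,fy=S)
for t in (155,165,175):
  fit(p,'label_maker',384,345,3.3,t,255,dbg=d,close=61)
cv2.imwrite('pics/d4.png',cv2.resize(d,(800,600)))
print(env.state()['eef_pos'],env.state()['tcp_rot'])
```

```text
label_maker x 378.8 y 352.0 yaw 3.299 iou 0.761
label_maker x 383.8 y 347.0 yaw 3.340 iou 0.879
label_maker x 381.2 y 345.1 yaw 3.256 iou 0.866
[504.59048608 362.54991545 210.70551324] [ 3.14141929e+00  8.71558920e-04 -2.98509882e+00]
```

View pics/d4.png

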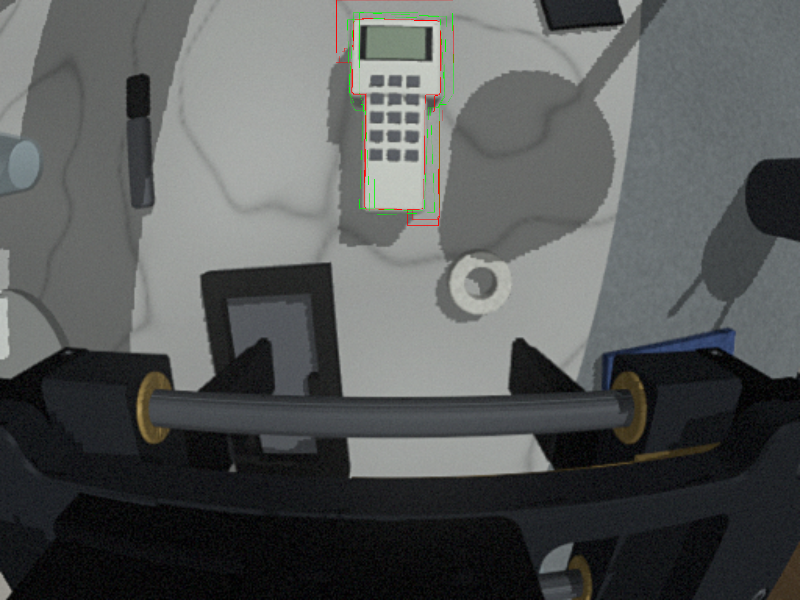

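The printer points straight up the frame. Its top-face corners are at (358,19), (440,21), (367,208) and (424,210) in the 800 px view.

Run:
```python
from h import *
import pickle
p=pickle.load(open('w3.pkl','rb'))
q=[fish2w(p,(u+.5)*.64-.5,(v+.5)*.64-.5,44)[:2] for u,v in((358,19),(440,21),(367,208),(424,210))]
print(np.round(q,1)); h=(q[0]+q[1])/2;t=(q[2]+q[3])/2
print('len',np.linalg.norm(h-t),'w',np.linalg.norm(q[0]-q[1]),np.linalg.norm(q[2]-q[3]),'c',(h+t)/2,'yaw',np.arctan2(*(h-t)[::-1])%6.283)
```

```text
[[320.4 309.5]
 [312.8 365.4]
 [452.5 336.7]
 [447.8 375.1]]
len 134.85720852703417 w 56.402232282305846 38.71320575731047 c [383.37769973 346.69232452] yaw 3.2788012641324435
```

Run:
```python
from h import *
plan([(393.3,348.1,120,3.28,1),(393.3,348.1,38,3.28,1,3),(393.3,348.1,38,3.28,0,4)],step=45)
```

```text
[[[0.112,0.003,0.091,0,0.0001,0.0014,1],[0.112,0.003,0.091,0,0.0001,0.0015,1],[0.112,0.002,0.09,0,0,0.0014,1],[0.113,0.001,0.091,0.0001,0.0001,0.0015,1],[0,0,0.109,0,0,0,1]]]
[[[0,0,0.109,0,0,0,1],[0,0,0.11,0,0,0,1],[0,0,0,0,0,0,0],[0,0,0,0,0,0,0],[0,0,0,0,0,0,0]]]
[[[0,0,0,0,0,0,0]]]
11 rows end [393.3 348.   37.9]
```

>>> drive_tool(rows=[[[0.112, 0.003, 0.091, 0, 0, 0.0014, 1], [0.112, 0.003, 0.091, 0, 0, 0.0015, 1], [0.112, 0.002, 0.09, 0, 0, 0.0014, 1], [0.113, 0.001, 0.091, 0, 0, 0.0015, 1], [0, 0, 0.109, 0, 0, 0, 1]]])

```text
t: 5.2
eef_pos: [391.9, 347.8, 92.6]
tcp_rot: [3.141, 0.001, -3.001]
ft_force: [0.5, -0.1, 0.0]
opening: 0.999
grip_force: 0.0
```

>>> drive_tool(rows=[[[0, 0, 0.109, 0, 0, 0, 1], [0, 0, 0.11, 0, 0, 0, 1], [0, 0, 0, 0, 0, 0, 1], [0, 0, 0, 0, 0, 0, 0], [0, 0, 0, 0, 0, 0, 0]]])

```text
t: 5.82
eef_pos: [393.6, 348.5, 38.4]
tcp_rot: [3.141, 0.002, -3.0]
ft_force: [-0.8, -0.1, 0.1]
opening: 0.843
grip_force: 0.0
```

>>> drive_tool(rows=[[[0, 0, 0, 0, 0, 0, 0], [0, 0, 0, 0, 0, 0, 0], [0, 0, 0, 0, 0, 0, 0], [0, 0, 0, 0, 0, 0, 0]]])

```text
t: 6.32
eef_pos: [393.1, 348.2, 37.1]
tcp_rot: [-3.141, -0.0, -2.999]
ft_force: [0.2, 0.1, 0.8]
opening: 0.46
grip_force: 30.0
```

Run:
```python
from h import *
plan([(393.3,348.1,100,3.284,0,2),(614.8,283.1,110,3.35,0),(614.8,283.1,70,3.35,0,2)],step=40)
```

```text
[[[0,0,-0.126,0,0,0,0],[-0.001,0,-0.125,0,0,-0.0001,0],[-0.14,-0.064,-0.007,0,0,-0.0035,0],[-0.139,-0.065,-0.007,0,0,-0.0035,0],[-0.139,-0.067,-0.007,0,0,-0.0035,0]]]
[[[-0.138,-0.069,-0.006,0,0,-0.0035,0],[-0.137,-0.07,-0.007,0,0,-0.0035,0],[-0.136,-0.071,-0.006,0,0,-0.0035,0],[0,0,0.08,0,0,0,0],[0,0,0.08,0,0,0,0]]]
10 rows end [614.8 283.2  69.9]
```

>>> drive_tool(rows=[[[0, 0, -0.126, 0, 0, 0, 0], [-0.001, 0, -0.125, 0, 0, 0, 0], [-0.14, -0.064, -0.007, 0, 0, -0.0035, 0], [-0.139, -0.065, -0.007, 0, 0, -0.0035, 0], [-0.139, -0.067, -0.007, 0, 0, -0.0035, 0]]])

```text
t: 6.95
eef_pos: [505.0, 315.3, 104.9]
tcp_rot: [-3.141, -0.001, -2.966]
ft_force: [-0.0, -0.5, -2.4]
opening: 0.461
grip_force: 30.0
```

>>> drive_tool(rows=[[[-0.138, -0.069, -0.006, 0, 0, -0.0035, 0], [-0.137, -0.07, -0.007, 0, 0, -0.0035, 0], [-0.136, -0.071, -0.006, 0, 0, -0.0035, 0], [0, 0, 0.08, 0, 0, 0, 0], [0, 0, 0.08, 0, 0, 0, 0]]])

```text
t: 7.58
eef_pos: [613.8, 283.0, 68.0]
tcp_rot: [-3.141, -0.002, -2.934]
ft_force: [0.3, 0.4, -2.7]
opening: 0.462
grip_force: 30.0
```

>>> drive_tool(rows=[[[0, 0, 0, 0, 0, 0, 0], [0, 0, 0, 0, 0, 0, 0]]])

```text
t: 7.82
eef_pos: [614.4, 283.6, 70.0]
tcp_rot: [-3.142, -0.0, -2.933]
ft_force: [0.1, -0.6, -2.7]
opening: 0.461
grip_force: 30.0
```

Run:
```python
from h import *
import pickle
p=shot('wrist'); pickle.dump(p,open('w4.pkl','wb'))
s=shot('side'); 
c=cv2.resize(s['color'][200:300,100:250],(450,300),interpolation=cv2.INTER_CUBIC)
w=cv2.resize(p['color'],(800,600),interpolation=cv2.INTER_CUBIC)
w[300:,350:]=c
cv2.imwrite('pics/d5.png',w)
print(env.state()['eef_pos'],env.state()['tcp_rot'])
for v in [(-75,-37),(-75,37)]:pass
```

```text
[614.78074653 283.58001305  70.60029872] [ 3.14154992e+00  1.01359764e-03 -2.93302819e+00]
```

View pics/d5.png

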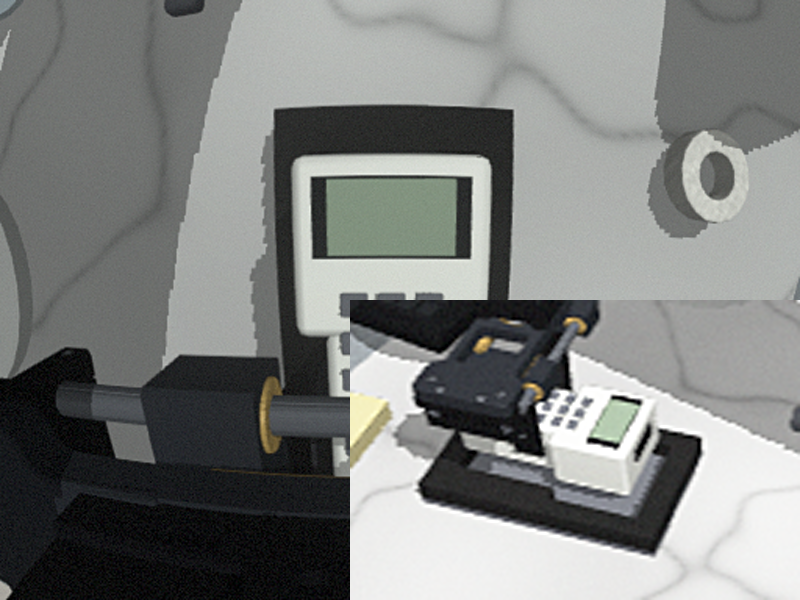

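The wrist view shows the head's front edge at (293–491, 157) and the foam's front corners at (275,110) and (513,111). I'll compare their positions.

Run:
```python
from h import *
import pickle
p=pickle.load(open('w4.pkl','rb'))
f=lambda u,v,z:fish2w(p,(u+.5)*.64-.5,(v+.5)*.64-.5,z)[:2]
yaw=3.35;ex=np.array([np.cos(yaw),np.sin(yaw)]);ey=np.array([-ex[1],ex[0]])
o=np.array([605,281])
for n,a in dict(foamL=f(275,110,21),foamR=f(513,111,21),foamM=f(394,107,21),headL=f(292,170,77),headR=f(493,170,77),headM=f(394,156,77),hl2=f(299,325,77),keyM=f(391,300,77),scrL=f(311,178,77),scrR=f(472,178,77)).items(): print(n,np.round([(a-o)@ex,(a-o)@ey],1))
```

```text
foamL [94.5 50.5]
foamR [ 94.3 -52.4]
foamM [94.1 -0.9]
headL [64.9 30.9]
headR [ 64.9 -31.3]
headM [68.6 -0.7]
hl2 [15.1 30.3]
keyM [23.5  0.3]
scrL [62.2 24.9]
scrR [ 62.2 -24.7]
```

The offsets from the pocket are under 1 mm, so I'll lower the printer.

>>> drive_tool(rows=[[[0, 0, 0.04, 0, 0, 0, 0], [0, 0, 0.035, 0, 0, 0, 0], [0, 0, 0.02, 0, 0, 0, 0], [0, 0, 0.006, 0, 0, 0, 0], [0, 0, 0, 0, 0, 0, 0]]])

```text
t: 8.55
eef_pos: [614.8, 283.1, 44.5]
tcp_rot: [-3.141, -0.0, -2.934]
ft_force: [-0.6, 0.1, -2.6]
opening: 0.458
grip_force: 30.0
```

>>> drive_tool(rows=[[[0, 0, 0.004, 0, 0, 0, 0], [0, 0, 0, 0, 0, 0, 0]]])

```text
t: 8.8
eef_pos: [614.8, 283.1, 43.7]
tcp_rot: [-3.142, 0.0, -2.934]
ft_force: [0.5, 0.1, -2.8]
opening: 0.463
grip_force: 30.0
```

>>> drive_tool(rows=[[[0, 0, 0.002, 0, 0, 0, 0], [0, 0, 0, 0, 0, 0, 0]]])

```text
t: 9.05
eef_pos: [614.8, 283.1, 43.2]
tcp_rot: [-3.142, 0.0, -2.934]
ft_force: [0.3, 0.5, -1.9]
opening: 0.458
grip_force: 30.0
```

>>> drive_tool(rows=[[[0, 0, 0.002, 0, 0, 0, 0], [0, 0, 0, 0, 0, 0, 0]]])

```text
t: 9.3
eef_pos: [614.9, 283.2, 43.2]
tcp_rot: [-3.142, 0.0, -2.934]
ft_force: [-2.6, -0.6, 5.9]
opening: 0.463
grip_force: 30.0
```

It has touched the floor at about 6 N. Releasing and lifting.

>>> drive_tool(rows=[[[0, 0, 0, 0, 0, 0, 0.8], [0, 0, 0, 0, 0, 0, 0.8], [0, 0, 0, 0, 0, 0, 0.8], [0, 0, -0.08, 0, 0, 0, 0.8], [0, 0, -0.16, 0, 0, 0, 0.8]]])

```text
t: 9.93
eef_pos: [614.3, 283.0, 103.0]
tcp_rot: [-3.141, -0.002, -2.934]
ft_force: [0.1, 0.6, 0.8]
opening: 0.795
grip_force: 0.0
```

>>> drive_tool(rows=[[[0, 0, -0.2, 0, 0, 0, 0.8], [-0.2, 0, -0.2, 0, 0, 0, 0.8], [-0.2, 0, 0, 0, 0, 0, 0.8], [0, 0, 0, 0, 0, 0, 0.8]]])

```text
t: 10.42
eef_pos: [708.9, 302.6, 197.7]
tcp_rot: [3.142, 0.002, -2.934]
ft_force: [-0.7, -0.2, -0.6]
opening: 0.804
grip_force: 0.0
```

Run:
```python
from h import *
import pickle
p=shot('wrist'); s=shot('side')
w=cv2.resize(p['color'],(800,600),interpolation=cv2.INTER_CUBIC)
w[300:,350:]=cv2.resize(s['color'][200:300,100:250],(450,300),interpolation=cv2.INTER_CUBIC)
cv2.imwrite('pics/d6.png',w)
pickle.dump(p,open('w6.pkl','wb'))
print(env.state()['eef_pos'])
```

```text
[706.46595626 302.43272918 197.01487487]
```

View pics/d6.png

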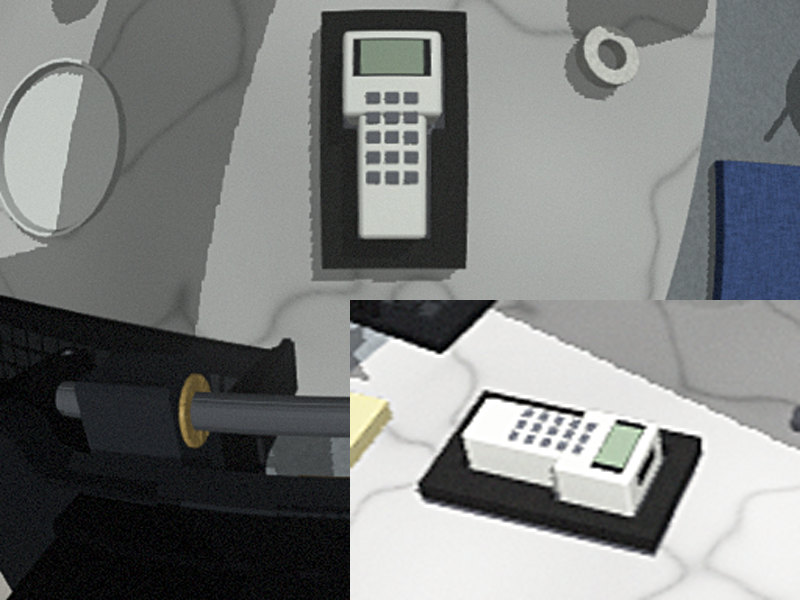

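The printer sits flat in its pocket, clear on all sides. Next is the first pen.

Run:
```python
from h import *
plan([(540,163,190,3.37,0.5)])
```

```text
[[[0.192,-0.102,0.007,0,0,-0.0016,0.5],[0.192,-0.101,0.007,0,-0.0001,-0.0016,0.5],[0.193,-0.1,0.007,0,0,-0.0017,0.5],[0.193,-0.099,0.007,0,-0.0001,-0.0016,0.5]]]
4 rows end [539.9 163.1 190.1]
```

>>> drive_tool(rows=[[[0.192, -0.102, 0.007, 0, 0, -0.0016, 0.5], [0.192, -0.101, 0.007, 0, 0, -0.0016, 0.5], [0.193, -0.1, 0.007, 0, 0, -0.0017, 0.5], [0.193, -0.099, 0.007, 0, 0, -0.0016, 0.5], [0, 0, 0, 0, 0, 0, 0.5]]])

```text
t: 11.15
eef_pos: [536.9, 161.6, 190.8]
tcp_rot: [-3.141, -0.001, -2.914]
ft_force: [1.3, 1.4, -0.4]
opening: 0.499
grip_force: 0.0
```

>>> drive_tool(rows=[[[0, 0, 0, 0, 0, 0, 0.5]]])

```text
t: 11.28
eef_pos: [540.4, 163.4, 190.7]
tcp_rot: [-3.142, 0.002, -2.913]
ft_force: [-0.1, -1.0, -0.7]
opening: 0.5
grip_force: 0.0
```

Run:
```python
from h import *
import pickle
p=shot('wrist'); pickle.dump(p,open('w7.pkl','wb'))
d=cv2.resize(p['color'],None,fx=S,fy=S)
for t in (85,95,105): fit(p,'pen',420,134.5,3.37,0,t,dbg=d)
for e in env.place_of('pen1',p)[:2]: print(e['score'],world(p,e['at']))
cv2.imwrite('pics/d7.png',cv2.resize(d,(640,480)))
plan([(420,134.5,80,3.37,.5)])
```

```text
pen x 419.3 y 134.3 yaw 3.323 iou 0.440
pen x 419.6 y 134.5 yaw 3.329 iou 0.509
pen x 419.9 y 134.9 yaw 3.344 iou 0.885
0.82 [418.42525924 133.25820902  -3.40520194]
[[[0.166,-0.001,0.147,0,0.0001,0.0001,0.5],[0.166,-0.002,0.147,0,0.0001,0,0.5],[0.166,-0.002,0.146,0,0.0001,0.0001,0.5]]]
3 rows end [420.  134.4  80. ]
```

View pics/d7.png

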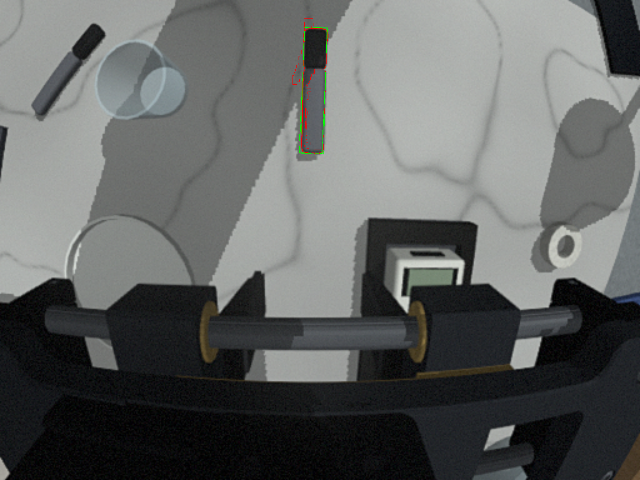

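The pen A fit matches at (419.8, 134.8, 3.34). I'll fit pen B from the same picture and plan the grasp.

Run:
```python
from h import *
import pickle
p=pickle.load(open('w7.pkl','rb'))
for t in (85,105): fit(p,'pen',432,-130,2.5,0,t)
plan([(419.8,134.8,80,3.34,.5),(419.8,134.8,21,3.34,.5,2),(419.8,134.8,21,3.34,.5,1),(419.8,134.8,21,3.34,0,4)])
```

```text
pen x 433.2 y -129.6 yaw 2.527 iou 0.530
pen x 433.1 y -128.9 yaw 2.552 iou 0.864
[[[0.166,-0.001,0.147,0,0.0001,0.0032,0.5],[0.166,-0.003,0.147,0,0.0001,0.0033,0.5],[0.166,-0.004,0.146,0,0.0001,0.0032,0.5],[0,0,0.118,0,0,0,0.5],[0,0,0.118,0,0,0,0.5]]]
[[[0,0,0,0,0,0,0.5],[0,0,0,0,0,0,0],[0,0,0,0,0,0,0],[0,0,0,0,0,0,0],[0,0,0,0,0,0,0]]]
10 rows end [419.8 134.8  21. ]
```

>>> drive_tool(rows=[[[0.166, -0.001, 0.147, 0, 0, 0.0032, 0.5], [0.166, -0.003, 0.147, 0, 0, 0.0033, 0.5], [0.166, -0.004, 0.146, 0, 0, 0.0032, 0.5], [0, 0, 0.12, 0, 0, 0, 0.5], [0, 0, 0.08, 0, 0, 0, 0.5]]])

```text
t: 12.0
eef_pos: [419.4, 134.7, 28.4]
tcp_rot: [-3.142, -0.001, -2.943]
ft_force: [0.7, 0.8, -0.6]
opening: 0.502
grip_force: 0.0
```

>>> drive_tool(rows=[[[0, 0, 0.036, 0, 0, 0, 0.5], [0, 0, 0, 0, 0, 0, 0.5], [0, 0, 0, 0, 0, 0, 0], [0, 0, 0, 0, 0, 0, 0], [0, 0, 0, 0, 0, 0, 0]]])

```text
t: 12.62
eef_pos: [419.5, 134.3, 21.1]
tcp_rot: [-3.141, 0.001, -2.944]
ft_force: [0.3, -0.5, 0.0]
opening: 0.242
grip_force: 0.1
```

>>> drive_tool(rows=[[[0, 0, 0, 0, 0, 0, 0], [0, 0, -0.1, 0, 0, 0, 0], [0, 0, -0.24, 0, 0, 0, 0], [0, 0, -0.24, 0, 0, 0, 0], [0, 0, -0.1, 0, 0, 0, 0]]])

```text
t: 13.25
eef_pos: [419.7, 134.4, 193.9]
tcp_rot: [-3.141, 0.004, -2.943]
ft_force: [-0.5, -0.7, -0.9]
opening: 0.21
grip_force: 30.0
```

Run:
```python
from h import *
plan([(600,0,185,3.15,0),(720,-255,185,3.14,0)])
```

```text
[[[-0.15,-0.167,0.01,0,0.0003,0.0151,0],[-0.158,-0.16,0.009,0,0.0004,0.0151,0],[-0.166,-0.152,0.009,0,0.0003,0.0151,0],[-0.172,-0.145,0.009,0,0.0004,0.0151,0],[-0.094,-0.205,0,0,0,0.0006,0]]]
[[[-0.095,-0.205,0,0,0,0.0006,0],[-0.095,-0.204,0,0,0,0.0007,0],[-0.096,-0.204,0,0,0,0.0006,0],[-0.096,-0.204,0,0,0,0.0007,0]]]
9 rows end [ 720.1 -255.   185. ]
```

>>> drive_tool(rows=[[[-0.15, -0.167, 0.01, 0, 0, 0.0151, 0], [-0.158, -0.16, 0.009, 0, 0, 0.0151, 0], [-0.166, -0.152, 0.009, 0, 0, 0.0151, 0], [-0.172, -0.145, 0.009, 0, 0, 0.0151, 0], [-0.094, -0.205, 0, 0, 0, 0.0006, 0]]])

```text
t: 13.88
eef_pos: [624.9, -52.1, 181.0]
tcp_rot: [3.141, -0.0, -3.135]
ft_force: [0.1, 0.7, 0.0]
opening: 0.207
grip_force: 30.0
```

>>> drive_tool(rows=[[[-0.095, -0.205, 0, 0, 0, 0.0006, 0], [-0.095, -0.204, 0, 0, 0, 0.0007, 0], [-0.096, -0.204, 0, 0, 0, 0.0006, 0], [-0.096, -0.204, 0, 0, 0, 0.0007, 0], [0, 0, 0, 0, 0, 0, 0]]])

```text
t: 14.5
eef_pos: [719.7, -258.9, 180.1]
tcp_rot: [-3.141, -0.001, 3.136]
ft_force: [-0.3, -0.3, 0.2]
opening: 0.21
grip_force: 30.0
```

Run:
```python
from h import *
import pickle
p=shot('wrist'); pickle.dump(p,open('w8.pkl','wb'))
d=cv2.resize(p['color'],None,fx=S,fy=S)
for t in (60,75,90): fit(p,'pen_tray',574,-280,3.09,0,t,dbg=d,close=15)
for t in (85,105): fit(p,'pen',433,-129,2.54,0,t,dbg=d)
cv2.imwrite('pics/d8.png',cv2.resize(d,(640,480)))
print(env.state()['eef_pos'],env.state()['tcp_rot'],env.state()['opening'])
```

```text
pen_tray x 510.8 y -238.3 yaw 2.616 iou 0.003
pen_tray x 574.0 y -280.0 yaw 3.041 iou 0.838
pen_tray x 574.9 y -280.1 yaw 3.051 iou 0.994Traceback (most recent call last):
  File "<stdin>", line 6, in <module>
  File "h.py", line 67, in fit
    cv2.drawContours(m,[max(cs,key=cv2.contourArea)],-1,255,-1)
                        ~~~^^^^^^^^^^^^^^^^^^^^^^^^
ValueError: max() iterable argument is empty
```

The tray fits at (574.9, -280.1, 3.051). I'll place pen A at tray y = -20.

Run:
```python
from h import *
plan([(576.7,-260.2,90,3.051,0),(576.7,-260.2,40,3.051,0,2),(576.7,-260.2,26.5,3.051,0,2)])
```

```text
[[[0.19,-0.006,0.121,0.0001,-0.0001,0.0092,0],[0.19,-0.011,0.12,0,-0.0002,0.0092,0],[0.189,-0.016,0.121,0.0001,-0.0001,0.0092,0],[0,0,0.1,0,0,0,0],[0,0,0.1,0,0,0,0]]]
[[[0,0,0.027,0,0,0,0],[0,0,0.027,0,0,0,0]]]
7 rows end [ 576.6 -260.2   26.4]
```

>>> drive_tool(rows=[[[0.19, -0.006, 0.121, 0, 0, 0.0092, 0], [0.19, -0.011, 0.12, 0, 0, 0.0092, 0], [0.189, -0.016, 0.121, 0, 0, 0.0092, 0], [0, 0, 0.1, 0, 0, 0, 0], [0, 0, 0.1, 0, 0, 0, 0]]])

```text
t: 15.18
eef_pos: [576.5, -257.8, 41.1]
tcp_rot: [-3.142, 0.0, 3.054]
ft_force: [-0.6, 0.3, -0.2]
opening: 0.207
grip_force: 30.0
```

>>> drive_tool(rows=[[[0, 0, 0.027, 0, 0, 0, 0], [0, 0, 0.027, 0, 0, 0, 0], [0, 0, 0, 0, 0, 0, 0]]])

```text
t: 15.55
eef_pos: [577.2, -258.8, 27.9]
tcp_rot: [-3.141, 0.0, 3.054]
ft_force: [-1.1, 0.3, 0.5]
opening: 0.205
grip_force: 30.0
```

>>> drive_tool(rows=[[[0, -0.006, 0.008, 0, 0, 0, 0], [0, 0, 0, 0, 0, 0, 0]]])

```text
t: 15.8
eef_pos: [577.1, -260.7, 25.9]
tcp_rot: [-3.141, 0.0, 3.053]
ft_force: [-0.1, -0.9, 0.2]
opening: 0.21
grip_force: 30.0
```

>>> drive_tool(rows=[[[0, 0, 0.003, 0, 0, 0, 0], [0, 0, 0, 0, 0, 0, 0]]])

```text
t: 16.05
eef_pos: [577.0, -260.7, 25.1]
tcp_rot: [-3.141, 0.0, 3.053]
ft_force: [0.0, -0.2, 2.3]
opening: 0.209
grip_force: 30.0
```

>>> drive_tool(rows=[[[0, 0, 0, 0, 0, 0, 0.32], [0, 0, 0, 0, 0, 0, 0.32], [0, 0, -0.06, 0, 0, 0, 0.32], [0, 0, -0.2, 0, 0, 0, 0.32], [0, 0, -0.24, 0, 0, 0, 0.32]]])

```text
t: 16.68
eef_pos: [576.6, -260.3, 151.4]
tcp_rot: [3.141, -0.001, 3.053]
ft_force: [0.7, 0.1, 0.6]
opening: 0.318
grip_force: 0.0
```

Run:
```python
from h import *
plan([(530,-196,190,2.54,.5)])
```

```text
[[[0.07,0.08,-0.051,0,-0.0001,0.0544,0.5],[0.082,0.067,-0.051,0,-0.0002,0.0545,0.5],[0.092,0.052,-0.052,0.0001,-0.0001,0.0544,0.5]]]
3 rows end [ 530. -196.  190.]
```

>>> drive_tool(rows=[[[0.07, 0.08, -0.051, 0, 0, 0.0544, 0.5], [0.082, 0.067, -0.051, 0, 0, 0.0545, 0.5], [0.092, 0.052, -0.052, 0, 0, 0.0544, 0.5], [0, 0, 0, 0, 0, 0, 0.5], [0, 0, 0, 0, 0, 0, 0.5]]])

```text
t: 17.3
eef_pos: [530.7, -196.6, 188.8]
tcp_rot: [3.142, 0.001, 2.543]
ft_force: [0.0, 0.6, 0.8]
opening: 0.501
grip_force: 0.0
```

Run:
```python
from h import *
import pickle
p=shot('wrist'); pickle.dump(p,open('w9.pkl','wb'))
d=cv2.resize(p['color'],None,fx=S,fy=S)
for t in (75,85,95,105):
  try: fit(p,'pen',433,-129,2.54,0,t,dbg=d)
  except Exception as e: print(e)
cv2.imwrite('pics/d9.png',cv2.resize(d,(640,480)))
print(env.state()['eef_pos'],env.state()['tcp_rot'])
```

```text
pen x 367.8 y -83.5 yaw 2.531 iou 0.501
pen x 422.4 y -119.8 yaw 2.592 iou 0.294
pen x 428.2 y -123.8 yaw 2.581 iou 0.299
pen x 435.5 y -130.1 yaw 2.542 iou 0.939
[ 530.66944291 -196.72250893  188.43041598] [-3.14154597e+00  5.54974937e-04  2.54189734e+00]
```

View pics/d9.png

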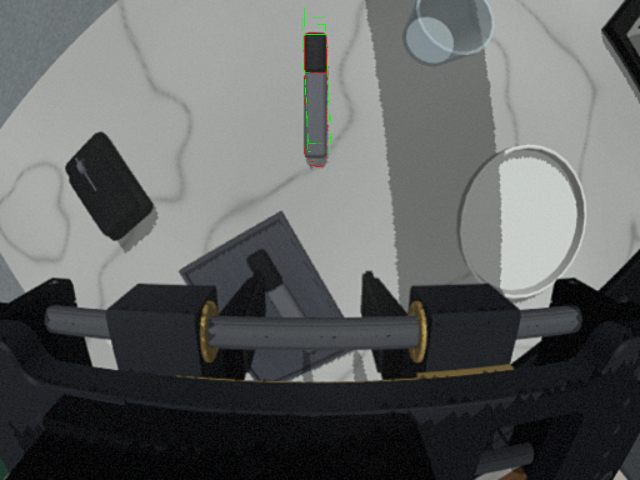

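Pen B is at about (434, -129.5), yaw 2.54, and pen A lies in the tray.

Run:
```python
from h import *
plan([(434.2,-129.5,80,2.542,.5),(434.2,-129.5,30,2.542,.5,2),(434.2,-129.5,21,2.542,.5,2)])
```

```text
[[[0.157,0.001,0.144,0,0.0001,0,0.5],[0.157,0.002,0.145,0,0,0,0.5],[0.156,0.001,0.145,0,0.0001,0,0.5],[0,0,0.1,0,0,0,0.5],[0,0,0.1,0,0,0,0.5]]]
[[[0,0,0.018,0,0,0,0.5],[0,0,0.018,0,0,0,0.5]]]
7 rows end [ 434.3 -129.6   20.9]
```

>>> drive_tool(rows=[[[0.157, 0.001, 0.144, 0, 0, 0, 0.5], [0.157, 0.002, 0.145, 0, 0, 0, 0.5], [0.156, 0.001, 0.145, 0, 0, 0, 0.5], [0, 0, 0.1, 0, 0, 0, 0.5], [0, 0, 0.1, 0, 0, 0, 0.5]]])

```text
t: 17.98
eef_pos: [434.2, -129.3, 28.6]
tcp_rot: [-3.141, -0.0, 2.541]
ft_force: [0.5, -0.5, -0.4]
opening: 0.501
grip_force: 0.0
```

>>> drive_tool(rows=[[[0, 0, 0.018, 0, 0, 0, 0.5], [0, 0, 0.016, 0, 0, 0, 0.5], [0, 0, 0, 0, 0, 0, 0], [0, 0, 0, 0, 0, 0, 0], [0, 0, 0, 0, 0, 0, 0]]])

```text
t: 18.6
eef_pos: [434.2, -129.0, 21.8]
tcp_rot: [3.142, 0.001, 2.54]
ft_force: [-0.0, 0.3, 0.1]
opening: 0.239
grip_force: 0.0
```

>>> drive_tool(rows=[[[0, 0, 0, 0, 0, 0, 0], [0, 0, -0.1, 0, 0, 0, 0], [0, 0, -0.2, 0, 0, 0, 0], [0, 0, -0.1, 0, 0, 0, 0]]])

```text
t: 19.1
eef_pos: [434.3, -129.0, 123.4]
tcp_rot: [3.141, 0.002, 2.54]
ft_force: [0.3, 0.0, -0.8]
opening: 0.211
grip_force: 30.0
```

Run:
```python
from h import *
plan([(573.1,-300,100,3.051,0),(573.1,-300,40,3.051,0,2),(573.1,-300,27,3.051,0,2)],step=45)
```

```text
[[[-0.169,-0.05,0.019,0,0.0001,-0.0325,0],[-0.163,-0.067,0.019,0,0.0001,-0.0325,0],[-0.155,-0.083,0.019,0,0.0002,-0.0325,0],[-0.146,-0.099,0.019,0,0.0001,-0.0325,0],[-0.135,-0.113,0.019,-0.0001,0.0002,-0.0326,0]]]
[[[0,0,0.12,0,0,0,0],[0,0,0.12,0,0,0,0],[0,0,0.026,0,0,0,0],[0,0,0.026,0,0,0,0]]]
9 rows end [ 573.  -300.    26.9]
```

>>> drive_tool(rows=[[[-0.169, -0.05, 0.019, 0, 0, -0.0325, 0], [-0.163, -0.067, 0.019, 0, 0, -0.0325, 0], [-0.155, -0.083, 0.019, 0, 0, -0.0325, 0], [-0.146, -0.099, 0.019, 0, 0, -0.0325, 0], [-0.135, -0.113, 0.019, 0, 0, -0.0326, 0]]])

```text
t: 19.73
eef_pos: [573.3, -301.0, 97.4]
tcp_rot: [3.142, -0.0, 3.054]
ft_force: [0.1, -0.4, -0.2]
opening: 0.209
grip_force: 30.0
```

>>> drive_tool(rows=[[[0, 0, 0.12, 0, 0, 0, 0], [0, 0, 0.12, 0, 0, 0, 0], [0, 0, 0, 0, 0, 0, 0]]])

```text
t: 20.1
eef_pos: [571.6, -299.3, 35.6]
tcp_rot: [3.14, -0.004, 3.051]
ft_force: [0.2, 0.4, -0.5]
opening: 0.206
grip_force: 30.0
```

>>> drive_tool(rows=[[[0, 0, 0.026, 0, 0, 0, 0], [0, 0, 0.022, 0, 0, 0, 0], [0, 0, 0, 0, 0, 0, 0]]])

```text
t: 20.48
eef_pos: [572.8, -300.1, 26.0]
tcp_rot: [-3.141, 0.001, 3.051]
ft_force: [-0.1, 0.6, -0.1]
opening: 0.209
grip_force: 30.0
```

>>> drive_tool(rows=[[[0, 0, 0.004, 0, 0, 0, 0], [0, 0, 0, 0, 0, 0, 0]]])

```text
t: 20.72
eef_pos: [572.9, -300.1, 25.7]
tcp_rot: [-3.141, 0.001, 3.051]
ft_force: [-1.7, 1.7, 8.0]
opening: 0.209
grip_force: 30.0
```

>>> drive_tool(rows=[[[0, 0, 0, 0, 0, 0, 0.32], [0, 0, 0, 0, 0, 0, 0.32], [0, 0, -0.06, 0, 0, 0, 0.32], [0, 0, -0.2, 0, 0, 0, 0.32], [0, 0, -0.24, 0, 0, 0, 0.32]]])

```text
t: 21.35
eef_pos: [572.3, -299.8, 151.1]
tcp_rot: [3.141, -0.001, 3.051]
ft_force: [0.3, -0.3, 0.9]
opening: 0.321
grip_force: 0.0
```

Run:
```python
from h import *
import pickle
t=pickle.load(open('t.pkl','rb'))
r=pix2w(t,412,203,15); print(r, pix2w(t,257,150,16))
plan([(r[0]+125,r[1]+15,190,3.051,.8)])
```

```text
[ 509.93675268 -431.30157367   15.        ] [647.356074   -15.15064495  16.        ]
[[[-0.097,-0.147,-0.052,0.0001,-0.0001,0,0.8],[-0.097,-0.147,-0.052,0,-0.0002,0,0.8],[-0.098,-0.147,-0.052,0.0001,-0.0001,-0.0001,0.8]]]
3 rows end [ 635.  -416.2  190. ]
```

>>> drive_tool(rows=[[[-0.097, -0.147, -0.052, 0, 0, 0, 0.8], [-0.097, -0.147, -0.052, 0, 0, 0, 0.8], [-0.098, -0.147, -0.052, 0, 0, 0, 0.8], [0, 0, 0, 0, 0, 0, 0.8], [0, 0, 0, 0, 0, 0, 0.8]]])

```text
t: 21.98
eef_pos: [634.9, -415.8, 188.7]
tcp_rot: [3.141, -0.001, 3.051]
ft_force: [-0.2, -0.1, -0.3]
opening: 0.776
grip_force: 0.0
```

Run:
```python
from h import *
import pickle
p=shot('wrist'); pickle.dump(p,open('w10.pkl','wb'))
d=cv2.resize(p['color'],None,fx=S,fy=S)
for e in env.place_of('roll1',p)[:2]: print(e['score'],world(p,e['at']))
for t in (170,180,190):
  try: fit(p,'roll',510,-431,0,t,255,dbg=d,close=61)
  except Exception as e: print(e)
cv2.imwrite('pics/d10.png',cv2.resize(d,(640,480)))
```

```text
0.61 [ 5.08667674e+02 -4.33166971e+02 -1.91714513e-01]
0.2 [ 574.12799347 -282.59705861    0.67323324]
roll x 503.0 y -424.7 yaw 0.153 iou 0.590
roll x 505.0 y -423.4 yaw 0.092 iou 0.631
roll x 507.8 y -432.3 yaw 0.071 iou 0.903
```

View pics/d10.png

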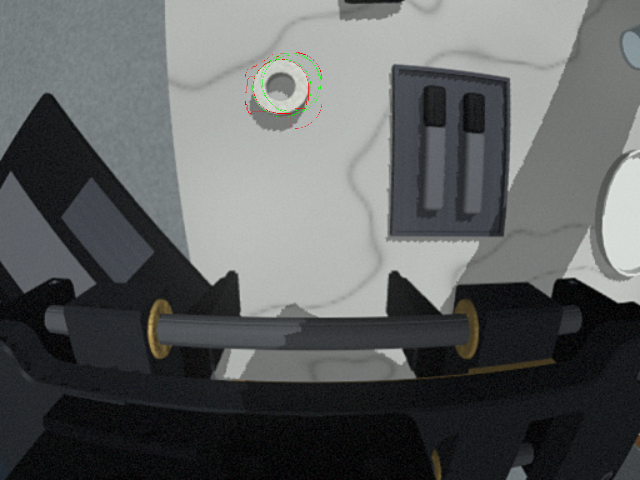

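Both pens lie flat in the tray. The second roll's ring is centred at (281,85).

Run:
```python
from h import *
import pickle
p=pickle.load(open('w10.pkl','rb'))
r=fish2w(p,281*.8,85*.8,17);print(r)
plan([(r[0],r[1],80,3.05,.8),(r[0],r[1],30,3.05,.8,2),(r[0],r[1],22,3.05,.8,2)])
```

```text
[ 506.42280573 -432.24416449   17.        ]
[[[0.169,-0.038,0.145,0,-0.0001,0.0002,0.8],[0.169,-0.038,0.145,0.0001,0,0.0001,0.8],[0.168,-0.038,0.145,0,-0.0001,0.0002,0.8],[0,0,0.1,0,0,0,0.8],[0,0,0.1,0,0,0,0.8]]]
[[[0,0,0.016,0,0,0,0.8],[0,0,0.016,0,0,0,0.8]]]
7 rows end [ 506.5 -432.2   22. ]
```

>>> drive_tool(rows=[[[0.169, -0.038, 0.145, 0, 0, 0.0002, 0.8], [0.169, -0.038, 0.145, 0, 0, 0.0001, 0.8], [0.168, -0.038, 0.145, 0, 0, 0.0002, 0.8], [0, 0, 0.1, 0, 0, 0, 0.8], [0, 0, 0.1, 0, 0, 0, 0.8]]])

```text
t: 22.7
eef_pos: [506.2, -432.7, 29.6]
tcp_rot: [-3.142, -0.0, 3.049]
ft_force: [0.5, -0.1, -0.9]
opening: 0.802
grip_force: 0.0
```

>>> drive_tool(rows=[[[0, 0, 0.016, 0, 0, 0, 0.8], [0, 0, 0.016, 0, 0, 0, 0.8], [0, 0, 0, 0, 0, 0, 0], [0, 0, 0, 0, 0, 0, 0], [0, 0, 0, 0, 0, 0, 0]]])

```text
t: 23.32
eef_pos: [506.9, -433.3, 22.4]
tcp_rot: [-3.141, 0.001, 3.049]
ft_force: [0.9, 0.5, 1.0]
opening: 0.543
grip_force: 0.2
```

>>> drive_tool(rows=[[[0, 0, 0, 0, 0, 0, 0], [0, 0, 0, 0, 0, 0, 0], [0, 0, -0.12, 0, 0, 0, 0], [0, 0, -0.24, 0, 0, 0, 0], [0, 0, -0.24, 0, 0, 0, 0]]])

```text
t: 23.95
eef_pos: [506.5, -433.0, 173.0]
tcp_rot: [3.141, -0.001, 3.049]
ft_force: [-0.6, -0.4, -0.1]
opening: 0.519
grip_force: 30.0
```

Run:
```python
from h import *
plan([(780,-10,180,3.05,0)])
```

```text
[[[-0.104,0.198,-0.003,0,0,0,0],[-0.104,0.198,-0.003,0,0,0,0],[-0.104,0.199,-0.003,0,0,0,0],[-0.104,0.198,-0.003,0,-0.0001,0,0],[-0.103,0.199,-0.003,0,0,0,0]]]
[[[-0.104,0.198,-0.003,0.0001,-0.0001,-0.0001,0],[-0.103,0.199,-0.003,0,0,0,0],[-0.104,0.198,-0.003,0.0001,-0.0001,-0.0001,0],[-0.103,0.199,-0.004,0,0,0,0]]]
9 rows end [779.9  -9.9 180.1]
```

>>> drive_tool(rows=[[[-0.104, 0.198, -0.003, 0, 0, 0, 0], [-0.104, 0.198, -0.003, 0, 0, 0, 0], [-0.104, 0.199, -0.003, 0, 0, 0, 0], [-0.104, 0.198, -0.003, 0, 0, 0, 0], [-0.103, 0.199, -0.003, 0, 0, 0, 0]]])

```text
t: 24.58
eef_pos: [659.6, -196.7, 175.3]
tcp_rot: [-3.142, -0.0, 3.049]
ft_force: [-0.3, -0.7, -0.1]
opening: 0.523
grip_force: 30.0
```

>>> drive_tool(rows=[[[-0.104, 0.198, -0.003, 0, 0, 0, 0], [-0.103, 0.199, -0.003, 0, 0, 0, 0], [-0.104, 0.198, -0.003, 0, 0, 0, 0], [-0.103, 0.199, -0.004, 0, 0, 0, 0], [0, 0, 0, 0, 0, 0, 0]]])

```text
t: 25.2
eef_pos: [781.2, -6.1, 177.7]
tcp_rot: [3.141, -0.0, 3.053]
ft_force: [-0.2, -0.2, -0.7]
opening: 0.52
grip_force: 30.0
```

Run:
```python
from h import *
import pickle
p=shot('wrist'); pickle.dump(p,open('w11.pkl','wb'))
d=cv2.resize(p['color'],None,fx=S,fy=S)
for e in env.place_of('dish',p)[:2]: print(e['score'],world(p,e['at']))
q=sil(p,'dish',647,-13,0)
cv2.drawContours(d,cv2.findContours(q,0,1)[0],-1,(0,255,0),2)
cv2.imwrite('pics/d11.png',cv2.resize(d,(640,480)))
print(env.state()['eef_pos'])
```

```text
0.94 [652.95591639 -12.40012585  -1.0291619 ]
0.62 [ 571.07083992 -261.129941      7.52673099]
[779.94308307  -9.69177239 177.9563629 ]
```

View pics/d11.png

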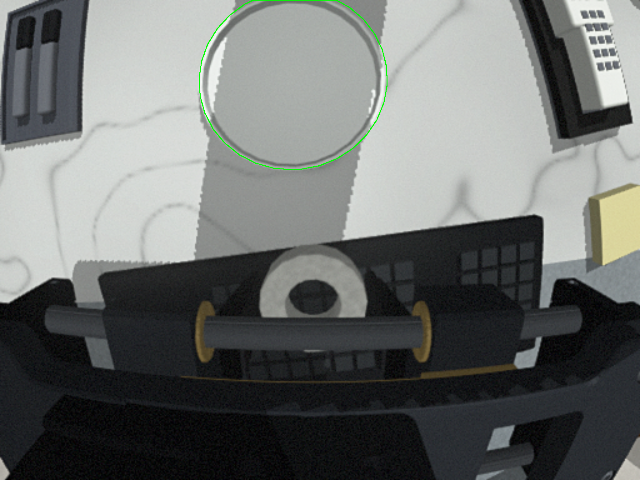

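The dish outline matches a centre of about (648, -12.5). I'll place the first roll at +x 30.

Run:
```python
from h import *
plan([(677.9,-15.2,90,3.05,0),(677.9,-15.2,40,3.05,0,2),(677.9,-15.2,28,3.05,0,2)])
```

```text
[[[0.135,-0.02,0.117,0,-0.0001,0,0],[0.135,-0.02,0.118,-0.0001,-0.0001,0.0001,0],[0.134,-0.019,0.117,0,-0.0002,0,0],[0,0,0.1,0,0,0,0],[0,0,0.1,0,0,0,0]]]
[[[0,0,0.024,0,0,0,0],[0,0,0.024,0,0,0,0]]]
7 rows end [677.9 -15.2  28. ]
```

>>> drive_tool(rows=[[[0.135, -0.02, 0.117, 0, 0, 0, 0], [0.135, -0.02, 0.118, 0, 0, 0, 0], [0.134, -0.019, 0.117, 0, 0, 0, 0], [0, 0, 0.1, 0, 0, 0, 0], [0, 0, 0.09, 0, 0, 0, 0]]])

```text
t: 25.92
eef_pos: [677.5, -17.2, 43.0]
tcp_rot: [-3.141, 0.0, 3.047]
ft_force: [0.4, 1.0, -0.7]
opening: 0.522
grip_force: 30.0
```

>>> drive_tool(rows=[[[0, 0, 0.024, 0, 0, 0, 0], [0, 0, 0.024, 0, 0, 0, 0], [0, 0, 0, 0, 0, 0, 0]]])

```text
t: 26.3
eef_pos: [678.3, -15.8, 31.6]
tcp_rot: [-3.141, 0.0, 3.049]
ft_force: [0.1, 0.4, 0.3]
opening: 0.523
grip_force: 30.0
```

>>> drive_tool(rows=[[[0, 0, 0.014, 0, 0, 0, 0], [0, 0, 0.004, 0, 0, 0, 0], [0, 0, 0, 0, 0, 0, 0]]])

```text
t: 26.68
eef_pos: [678.3, -15.5, 26.9]
tcp_rot: [-3.142, 0.0, 3.049]
ft_force: [0.1, 0.8, -1.0]
opening: 0.523
grip_force: 30.0
```

>>> drive_tool(rows=[[[0, 0, 0.004, 0, 0, 0, 0], [0, 0, 0, 0, 0, 0, 0]]])

```text
t: 26.92
eef_pos: [678.4, -15.5, 26.3]
tcp_rot: [-3.142, 0.0, 3.049]
ft_force: [-1.1, 1.4, 4.6]
opening: 0.522
grip_force: 30.0
```

>>> drive_tool(rows=[[[0, 0, 0, 0, 0, 0, 0.72], [0, 0, 0, 0, 0, 0, 0.72], [0, 0, -0.06, 0, 0, 0, 0.72], [0, 0, -0.22, 0, 0, 0, 0.72], [0, 0, -0.24, 0, 0, 0, 0.72]]])

```text
t: 27.55
eef_pos: [678.0, -15.5, 157.7]
tcp_rot: [-3.142, -0.001, 3.049]
ft_force: [1.0, 0.2, 0.5]
opening: 0.721
grip_force: 0.0
```

Run:
```python
from h import *
plan([(622,421,190,3.05,.8)])
```

```text
[[[0.048,0.215,-0.016,0,0,0,0.8],[0.048,0.215,-0.016,0,0,0,0.8],[0.048,0.215,-0.016,0,0,0,0.8],[0.048,0.215,-0.016,0,-0.0001,0,0.8],[0.048,0.214,-0.016,0,0,-0.0001,0.8]]]
[[[0.048,0.215,-0.016,0,-0.0001,0,0.8],[0.048,0.214,-0.017,0,0,-0.0001,0.8],[0.048,0.215,-0.016,0,-0.0001,0,0.8]]]
8 rows end [621.9 421.  190. ]
```

>>> drive_tool(rows=[[[0.048, 0.215, -0.016, 0, 0, 0, 0.8], [0.048, 0.215, -0.016, 0, 0, 0, 0.8], [0.048, 0.215, -0.016, 0, 0, 0, 0.8], [0.048, 0.215, -0.016, 0, 0, 0, 0.8], [0.048, 0.214, -0.016, 0, 0, 0, 0.8]]])

```text
t: 28.18
eef_pos: [642.9, 259.1, 177.1]
tcp_rot: [3.141, 0.001, 3.049]
ft_force: [0.5, -0.1, -0.1]
opening: 0.799
grip_force: 0.0
```

>>> drive_tool(rows=[[[0.048, 0.215, -0.016, 0, 0, 0, 0.8], [0.048, 0.214, -0.017, 0, 0, 0, 0.8], [0.048, 0.215, -0.016, 0, 0, 0, 0.8], [0, 0, 0, 0, 0, 0, 0.8], [0, 0, 0, 0, 0, 0, 0.8]]])

```text
t: 28.8
eef_pos: [622.1, 420.7, 188.5]
tcp_rot: [-3.141, 0.0, 3.05]
ft_force: [0.7, -0.8, -0.7]
opening: 0.797
grip_force: 0.0
```

Run:
```python
from h import *
import pickle
p=shot('wrist'); pickle.dump(p,open('w12.pkl','wb'))
d=cv2.resize(p['color'],None,fx=S,fy=S)
for e in env.place_of('roll1',p)[:2]: print(e['score'],world(p,e['at']))
q=sil(p,'roll',497,433,0)
cv2.drawContours(d,cv2.findContours(q,0,1)[0],-1,(0,255,0),2)
cv2.imwrite('pics/d12.png',cv2.resize(d,(640,480)))
print(env.state()['eef_pos'])
```

```text
0.61 [500.18402827 430.63389379   2.80376263]
[622.63589771 419.7356138  188.42578089]
```

View pics/d12.png

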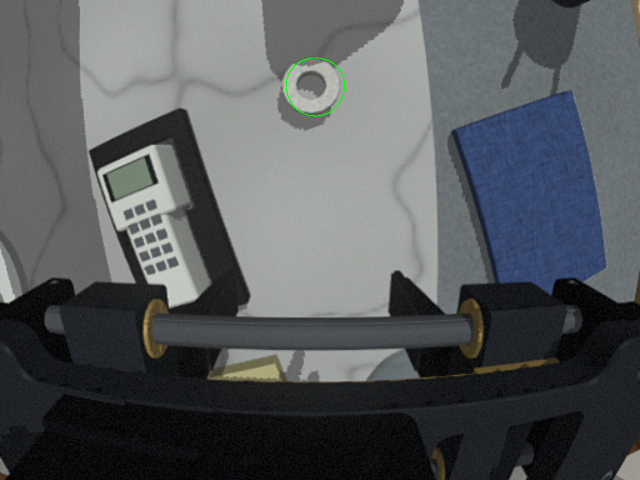

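The roll's ring is about 4 px left of the guess, so it's at about (498.5, 429.6).

Run:
```python
from h import *
plan([(498.5,429.6,80,3.05,.8),(498.5,429.6,30,3.05,.8,2),(498.5,429.6,22,3.05,.8,2)])
```

```text
[[[0.166,-0.002,0.145,0,0,-0.0002,0.8],[0.166,-0.002,0.144,0,0,-0.0002,0.8],[0.166,-0.003,0.145,-0.0001,0,-0.0002,0.8],[0,0,0.1,0,0,0,0.8],[0,0,0.1,0,0,0,0.8]]]
[[[0,0,0.016,0,0,0,0.8],[0,0,0.016,0,0,0,0.8]]]
7 rows end [498.5 429.5  21.9]
```

>>> drive_tool(rows=[[[0.166, -0.002, 0.145, 0, 0, 0, 0.8], [0.166, -0.002, 0.144, 0, 0, 0, 0.8], [0.166, -0.003, 0.145, 0, 0, 0, 0.8], [0, 0, 0.1, 0, 0, 0, 0.8], [0, 0, 0.1, 0, 0, 0, 0.8]]])

```text
t: 29.52
eef_pos: [498.5, 429.8, 29.3]
tcp_rot: [3.141, 0.0, 3.048]
ft_force: [0.6, -0.3, -0.7]
opening: 0.799
grip_force: 0.0
```

>>> drive_tool(rows=[[[0, 0, 0.016, 0, 0, 0, 0.8], [0, 0, 0.016, 0, 0, 0, 0.8], [0, 0, 0, 0, 0, 0, 0], [0, 0, 0, 0, 0, 0, 0], [0, 0, 0, 0, 0, 0, 0]]])

```text
t: 30.15
eef_pos: [498.3, 430.8, 22.0]
tcp_rot: [3.141, 0.001, 3.049]
ft_force: [-0.6, -0.3, -0.4]
opening: 0.542
grip_force: 0.0
```

>>> drive_tool(rows=[[[0, 0, 0, 0, 0, 0, 0], [0, 0, 0, 0, 0, 0, 0], [0, 0, -0.12, 0, 0, 0, 0], [0, 0, -0.24, 0, 0, 0, 0], [0, 0, -0.24, 0, 0, 0, 0]]])

```text
t: 30.78
eef_pos: [497.8, 430.6, 172.7]
tcp_rot: [-3.141, -0.001, 3.049]
ft_force: [0.5, 0.6, -0.7]
opening: 0.515
grip_force: 30.0
```

Run:
```python
from h import *
plan([(618.1,-9.8,120,3.05,0),(618.1,-9.8,80,3.05,0,1)])
```

```text
[[[-0.08,-0.214,0.026,0,0,0,0],[-0.08,-0.214,0.027,0,0,0,0],[-0.08,-0.214,0.026,0,0,0,0],[-0.08,-0.214,0.027,-0.0001,-0.0001,0,0],[-0.08,-0.213,0.026,0,0,-0.0001,0]]]
[[[-0.08,-0.214,0.027,-0.0001,-0.0001,0,0],[-0.081,-0.213,0.026,0,0,-0.0001,0],[-0.08,-0.214,0.026,-0.0001,-0.0001,0,0],[0,0,0.16,0,0,0,0]]]
9 rows end [618.1  -9.9  80.1]
```

>>> drive_tool(rows=[[[-0.08, -0.214, 0.026, 0, 0, 0, 0], [-0.08, -0.214, 0.027, 0, 0, 0, 0], [-0.08, -0.214, 0.026, 0, 0, 0, 0], [-0.08, -0.214, 0.027, 0, 0, 0, 0], [-0.08, -0.213, 0.026, 0, 0, 0, 0]]])

```text
t: 31.4
eef_pos: [573.3, 153.7, 138.3]
tcp_rot: [3.142, 0.0, 3.049]
ft_force: [1.0, 1.0, -0.9]
opening: 0.516
grip_force: 30.0
```

>>> drive_tool(rows=[[[-0.08, -0.214, 0.027, 0, 0, 0, 0], [-0.081, -0.213, 0.026, 0, 0, 0, 0], [-0.08, -0.214, 0.026, 0, 0, 0, 0], [0, 0, 0.16, 0, 0, 0, 0], [0, 0, 0, 0, 0, 0, 0]]])

```text
t: 32.02
eef_pos: [616.9, -10.1, 76.5]
tcp_rot: [3.141, -0.005, 3.048]
ft_force: [-0.3, 0.1, -0.1]
opening: 0.512
grip_force: 30.0
```

>>> drive_tool(rows=[[[0, 0, 0, 0, 0, 0, 0]]])

```text
t: 32.15
eef_pos: [618.5, -9.1, 79.7]
tcp_rot: [-3.142, 0.0, 3.05]
ft_force: [0.4, 0.4, -0.1]
opening: 0.516
grip_force: 30.0
```

Run:
```python
from h import *
plan([(617,-9.8,40,3.05,0,2),(617,-9.8,27.5,3.05,0,2)])
```

```text
[[[0.003,-0.002,0.079,0,0.0001,0,0],[0.003,-0.001,0.08,0,0,0,0],[0,0,0.025,0,0,0,0],[0,0,0.025,0,0,0,0]]]
4 rows end [617.   -9.7  27.5]
```

>>> drive_tool(rows=[[[0.003, -0.002, 0.079, 0, 0, 0, 0], [0.003, -0.001, 0.08, 0, 0, 0, 0], [0, 0, 0.025, 0, 0, 0, 0], [0, 0, 0.025, 0, 0, 0, 0], [0, 0, 0, 0, 0, 0, 0]]])

```text
t: 32.78
eef_pos: [616.9, -10.1, 27.0]
tcp_rot: [-3.141, 0.0, 3.05]
ft_force: [-0.5, 0.2, -0.2]
opening: 0.509
grip_force: 30.0
```

>>> drive_tool(rows=[[[0, 0, 0.004, 0, 0, 0, 0], [0, 0, 0, 0, 0, 0, 0]]])

```text
t: 33.02
eef_pos: [617.0, -10.3, 26.0]
tcp_rot: [-3.142, 0.001, 3.049]
ft_force: [0.4, 0.5, 0.8]
opening: 0.515
grip_force: 30.0
```

>>> drive_tool(rows=[[[0, 0, 0.002, 0, 0, 0, 0], [0, 0, 0, 0, 0, 0, 0]]])

```text
t: 33.28
eef_pos: [617.0, -10.3, 25.9]
tcp_rot: [-3.142, 0.001, 3.049]
ft_force: [-1.7, 0.2, 6.6]
opening: 0.517
grip_force: 30.0
```

>>> drive_tool(rows=[[[0, 0, 0, 0, 0, 0, 0.72], [0, 0, 0, 0, 0, 0, 0.72], [0, 0, -0.06, 0, 0, 0, 0.72], [0, 0, -0.22, 0, 0, 0, 0.72], [0, 0, -0.24, 0, 0, 0, 0.72]]])

```text
t: 33.9
eef_pos: [616.4, -10.3, 156.9]
tcp_rot: [-3.142, -0.001, 3.049]
ft_force: [1.2, -0.1, 0.5]
opening: 0.721
grip_force: 0.0
```

>>> drive_tool(rows=[[[-0.2, 0, -0.2, 0, 0, 0, 0.72], [-0.24, 0, -0.1, 0, 0, 0, 0.72], [-0.2, 0, 0, 0, 0, 0, 0.72], [0, 0, 0, 0, 0, 0, 0.72], [0, 0, 0, 0, 0, 0, 0.72]]])

```text
t: 34.52
eef_pos: [767.2, -24.2, 223.3]
tcp_rot: [-3.142, -0.001, 3.049]
ft_force: [-0.2, -0.4, 0.2]
opening: 0.718
grip_force: 0.0
```

Run:
```python
from h import *
p=shot('wrist'); s=shot('side')
w=np.vstack([cv2.resize(p['color'][:230],(640,288)),cv2.resize(s['color'][90:340,60:400],(435,312))[:, :].copy() if 0 else cv2.resize(s['color'][90:340],(640,312))])
cv2.imwrite('pics/d13.png',w); print(env.state()['eef_pos'])
```

```text
[767.08152082 -24.12180238 223.97870233]
```

View pics/d13.png

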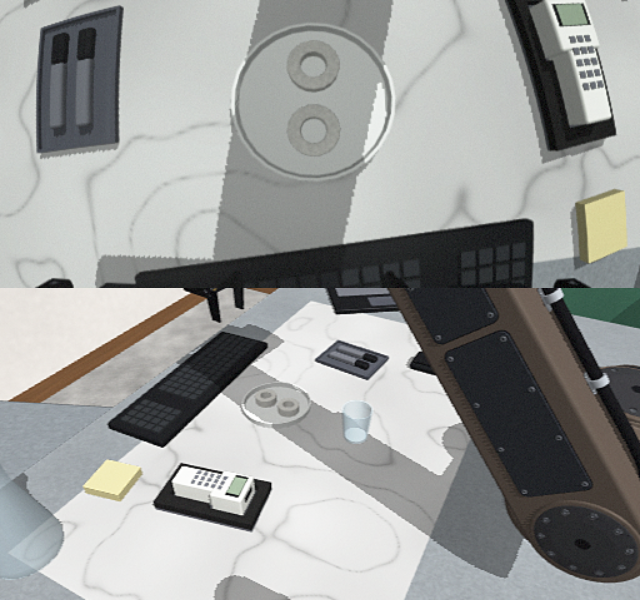

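The rolls lie side by side in the dish, the pens are in the tray, the printer is seated, and the glass is untouched.

```bash
python3 -c "
from cell import env
print(env.job_done())"
```

```text
the job is handed in; nothing more can be done
None
```

The job is handed in: the printer sits flat in its foam cut-out, both highlighters lie in the pen tray, both tape rolls lie side by side in the dish, the mouse and glass were not touched, and the gripper has let go of everything.

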